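# Seat a relay lens barrel in the V rests and hold it under the clamp

## Robot

A 6-joint arm with a two-finger parallel gripper is mounted at the origin on a cart in front of the work surface, level with it; the furniture and walls round the work are solid. World frame = base frame: x ahead of the robot, y to its left, z up, the work surface at z = 0. Lengths are in m, angles in rad, forces in N, time in s.
With the tool pointing down it reaches from about 0.3 to 0.775 m from the base axis. Payload 14.6 kg.
Tool frame: the origin (TCP) lies at the very end of the fingers, on their centre line; the grasp point (between the pads) lies 19 mm behind it; z points along the fingers, y is the line along which they close (so a half turn about z gives the same grasp; the last joint's range is limited). The gripper opens to 94 mm and grips with 3 to 60 N. Pads are 16 mm wide; open, the fingers measure 119 mm over their backs; the gripper's body (75 mm by 177 mm) begins 78 mm behind the grasp point.
Start: joints at [1.146, 0.3, 1.521, -0, 1.321, -0.067], TCP at [0.193, 0.515, 0.205] pointing down, gripper open.
Joint ranges: [-3.03, 3.03], [-0.79, 2.21], [0.23, 2.52], [-1.04, 4.18], [0, 3.07], [-2.55, 2.55]. Speed limits (rad/s): [2.22, 2.22, 2.57, 3.14, 3.14, 3.14].

## Interface

Orientations are given as [roll, pitch, yaw] about the fixed x, y, z axes, in that order (R = Rz(yaw) Ry(pitch) Rx(roll)).
In Python, from station import * gives the robot as it stands.
- The arm moves only by the tool jog_arm, never from a script. Its argument "rows" is a list of rows, each a list of 3 entries, a list of its own where there are three numbers: the shift along the tool's x, y, z in m, then the turn about the tool's z in degrees, then the finger opening in m, from 0 to 0.094. A call has 1 to 12 rows; each row shifts and turns the commanded pose from where the row before left it, along the tool's axes as they then stand; what a row does not reach is not made up. A row lasts 1/12 s, in which the tool goes at most 41.7 mm and 7.16 degrees, less where a joint would pass 70% of its speed; a pose out of reach is approached as far as the arm can. A call is refused whole if a number of a shift passes 0.0417 or a number of a turn 7.16, either way. A call with a gripper value outside its range is refused whole. The fingers move at their own pace and stop on an object; "squeeze" is the grip in N (left out, the last holds). Time passes only in rows, so rows that do not move let the fingers close. It gives the time, the measured TCP pose, the force, the opening and the grip force at its end, in the units of the state.
- get_obs(): the state, without advancing time (a new reading comes with each control period).
- camera(name): name is "side" or "top"; returns a dict with "image" (400x640x3 uint8, red, green, blue), "range_z" (400x640 float32, m along the optical axis (not along the pixel's ray), 0 where there is no reading), "K" (3x3 intrinsics, pixels), "world_from_camera" (4x4, takes a point from camera to world coordinates). Camera axes: x right, y up, looking along -z (the intrinsics and any distortion apply to the point x, -y, -z); pixel columns grow to the right and rows downward; lengths in m; the calibration is good to about 2 mm. A picture is of the moment at which its call begins.
- hand_in(): hands the job in; it is judged then, once.
Trained networks look in a picture, given as the dict that the camera call returned (one of the last four; its "shot" number tells which), for a name from the list of things; names that differ only in an ending like _2 or _b are one class to them, and where a whole thing is asked for, a point or a joint stands for the part that bears it (a point fixed in the world has none). Each returns a list of dicts, best first, with "p" (0 to 1); they miss things now and then, are a little off and sometimes report something else, mostly with a low value. They report only what shows in the picture. A call takes as long as a camera call.
- search_frame(label, picture): "at" ([column, row] as shares, 0 to 1, of the picture: columns of its width, rows of its height, amid what is visible of it).
- spot_point(label, picture): "at" ([column, row] as shares, 0 to 1, of the picture: columns of its width, rows of its height: a listed point, or the origin of a listed thing).
The state is a dict: "time_s": time; "qpos": joint angles; "joint_vel": joint speeds; "tau": joint torques, N m; "ee_pos": TCP position; "eef_rot": TCP orientation; "force": force on the tool from outside, world axes, zero at the start; "moment": the same for the moment, N m; "grip_width": finger opening in m; "grip_force": force on a finger pad.
Only numpy, scipy, OpenCV 4.12 (cv2) and the standard library are available. Lean on these libraries where they do the work, as an engineer would, in place of code of your own. Each camera call takes 0.05 s, during which the arm holds its last target. There are 200 camera calls.

## Task

Take the black lens barrel out of its foam cradle and lay it in the two steel V rests of the fixture, with its silver flange down in the slot between the rest and the low lip, and let it go so that it lies fully down in both rests. Then swing the clamp arm over by its red grip and press it down until the arm lies level, so that its rubber pad, with no finger on the barrel, holds it pressed onto both flanks of the V. The clamp has no catch: finish while still holding the arm down like this, and leave the things lying around the work alone.

Things in the scene. Friction and masses are not known exactly. Their poses are not given: they have to be found in the camera images.
- barrel_mid (a point): Middle of the lens barrel's axis. Loose black cylinder, diameter 30 mm, about 0.16 kg; y runs along it (it may have rolled about y). Black part from y = -49 to +60 mm, silver flange (diameter 42 mm) at y = -55 to -49 mm, silver nose (diameter 24 mm) on to y = -64 mm. At the start it lies level in the foam cradle, its axis 36 mm above the table.
- barrel_flange (a point): Centre of the silver flange, on the barrel's axis, 52 mm from barrel_mid towards the barrel's -y.
- lens_barrel: The lens barrel itself; origin and axes as barrel_mid.
- cradle: Foam cradle, fixed: a grey plate 78 x 150 x 6 mm with two foam saddles (12 mm thick, at y = +40 and -40 mm, 60 mm wide in x, 31 mm high); origin on the table under its centre, y along the barrel lying in it. Between the saddles 68 mm are open for the fingers down to the plate, 6 mm above the table. Its yaw differs widely.
- v_fixture: V-rest fixture, fixed: dark plate 90 x 182 mm, its top 12 mm above the table; origin on the table under the middle between the V rests, z up, y along the V. Two steel V rests (16 mm thick, 58 mm wide in x, 40 mm high, 90 degree V, 36 mm wide at the mouth) at y = +38 and -38 mm; between them 60 mm are open for the fingers down to the plate.
- v_axis (a point): Where the barrel's middle comes to lie when it is seated: 44 mm above the table over the fixture's origin; axes as the fixture's. Seated, the barrel's y axis points along the fixture's y axis (flange towards -y).
- clamp_hinge (a point): Middle of the clamp arm's hinge pin: at x = 0, y = +80 mm, 94 mm above the table in the fixture's frame; the pin lies along the fixture's x axis.
- clamp (a joint): Clamp arm angle in rad: 0 when the arm lies level above the barrel (pointing to the fixture's -y), 1.57 upright, up to 2.4 leaning back beyond upright towards +y; lower limit -0.12. The hinge is stiff (about 0.1 N m) and the arm stays where it is left. It starts open at 2.1 to 2.35.
- clamp_grip (a point): Centre of the red grip at the end of the clamp arm, 114 mm from the hinge pin. Grip 21 mm wide (along the hinge pin), 13.5 mm thick, 38 mm long; y of this frame points from the grip to the hinge, z out of the arm's upper face.
- dish: Bystander: petri dish, 90 mm across, 14 mm high, lying in front.
- forceps: Bystander: steel forceps, 131 x 12 x 9 mm, lying flat.
- flange_slot (a point): Middle of the flange slot, where the flange's centre comes to lie: y = -52 mm in the fixture's frame, 44 mm above the table. The slot is 12 mm wide in y, between the outer face of the -y rest (y = -46 mm) and a silver lip (y = -58 to -65 mm) that is 30 mm high. A silver block with the clamp's hinge fills the +y end (26 mm high).
- clamp_spindle: Black rubber pad, diameter 18 mm, on the sprung spindle 80 mm from the hinge; origin on the arm's centre line, pad face 39 mm below it. It meets a seated barrel at a clamp angle of about 0.05. Pressing on takes about 3 N at first and 2 N more per mm at the pad (0.7 of that at the grip): about 11 N with the arm level. It bottoms out after 8 mm (clamp about -0.05).
- marker: Bystander: white marker pen with a blue cap, 135 mm long, 17 mm thick, lying behind the work.

How it is judged:
On the way, in this order (a step that is already met when the one before it is completed fails the run):
1. the barrel is lifted clear of the cradle in the fingers (z of barrel_mid in the frame of cradle above 0.07 m and contact force between the fingers and lens_barrel above 1 N), for 0.1 s.
2. the barrel lies let go in both V rests, flange in the slot, the clamp still up (z of barrel_mid in the frame of v_axis between -0.0025 and 0.0015 m and y of barrel_flange in the frame of v_fixture between -0.0565 and -0.0475 m and angle between the y axis of barrel_mid and the y axis of v_axis, either way round below 0.03 rad and contact force between the fingers and lens_barrel below 0.1 N and linear speed of lens_barrel below 0.02 m/s and value of joint clamp above 0.6 rad), for 0.3 s.
At the end, for the whole second after the job is handed in: The barrel lies fully down in both V rests (height to 1.5 mm, direction to 0.03 rad), flange in the slot, untouched by the fingers; fingers on the red grip hold the clamp arm level (0.035 rad above to 0.08 below): pad 5 to 35 N on the barrel, over 1.5 N on each flank of each rest (z of barrel_mid in the frame of v_axis between -0.0025 and 0.0015 m and y of barrel_flange in the frame of v_fixture between -0.0565 and -0.0475 m and angle between the y axis of barrel_mid and the y axis of v_axis, either way round below 0.03 rad and contact force between lens_barrel and flank_near_a above 1.5 N and contact force between lens_barrel and flank_near_b above 1.5 N and contact force between lens_barrel and flank_far_a above 1.5 N and contact force between lens_barrel and flank_far_b above 1.5 N and contact force between clamp_spindle and lens_barrel between 5 and 35 N and contact force between the fingers and lens_barrel below 0.5 N and contact force between the fingers and red_grip above 2 N and value of joint clamp between -0.08 and 0.035 rad and linear speed of lens_barrel below 0.01 m/s); the arm keeps its last pose, push and grip.
It fails at once if the barrel is crushed under the pad (contact force between clamp_spindle and lens_barrel above 60 N).
It fails at once if the petri dish is pushed away (distance of dish from where it was at the start of the episode above 0.02 m).
It fails at once if the marker is pushed away (distance of marker from where it was at the start of the episode above 0.02 m).
It fails at once if the forceps are pushed away (distance of forceps from where it was at the start of the episode above 0.02 m).
It also fails if it takes over 67 s, if anything falls off the work surface, if the arm or the gripper's body presses on something with over 40 N, if the wrist force passes 120 N, or if a joint passes its speed limit or range.

## Working session

There is one attempt and no reset: what is moved stays moved. The work goes in short steps, Python scripts to look and compute and a tool call to move; the robot and the scene stay as the last step left them, time stands still between calls to the robot, and variables do not carry over. Pictures are saved under pics/ and viewed, at most 10 in all, crops included, and the job is handed in when it is done.

Besides the shell and the picture viewer there is one more tool, called after "Call:" as name(argument=value, ...) on one line, values as JSON. jog_arm: Moves the arm, as the interface text tells. Its arguments: {"type":"object","properties":{"rows":{"type":"array","items":{"type":"array"}},"squeeze":{"type":"number"}},"required":["rows"]}

```bash
mkdir -p pics; cat > h.py <<'E'
from station import *
import numpy as np, cv2
np.set_printoptions(precision=4,suppress=True)
def px2w(c,u,v,z=None):
    K=c["K"];T=np.array(c["world_from_camera"])
    d=np.array([(u-K[0][2])/K[0][0],-(v-K[1][2])/K[1][1],-1.])
    if z is None:
        r=c["range_z"][int(v),int(u)]; return T[:3,:3]@(d*r)+T[:3,3]
    D=T[:3,:3]@d; s=(z-T[2,3])/D[2]; return T[:3,3]+s*D
def cloud(c):
    K=c["K"];T=np.array(c["world_from_camera"]);r=c["range_z"]
    v,u=np.mgrid[:400,:640]
    p=np.stack([(u-K[0][2])/K[0][0]*r,-(v-K[1][2])/K[1][1]*r,-r],-1)
    P=p@T[:3,:3].T+T[:3,3]; P[r==0]=np.nan; return P
def save(c,n): cv2.imwrite("pics/"+n,c["image"][:,:,::-1])
E
python3 - <<'E'
from h import *
o=get_obs();print(o)
for n in("top","side"):
    c=camera(n);save(c,n+"0.png");print(n,c["K"],c["world_from_camera"])
    for l in("barrel_mid","barrel_flange","cradle","v_fixture","v_axis","flange_slot","clamp_hinge","clamp_grip","clamp_spindle","dish","forceps","marker"):
        r=spot_point(l,c)[:2]
        for d in r:
            u,v=d["at"][0]*640,d["at"][1]*400
            z={"barrel_mid":.036,"barrel_flange":.036,"v_axis":.044,"flange_slot":.044,"clamp_hinge":.094}.get(l,0.0)
            print(l,round(d["p"],2),round(u),round(v),px2w(c,u,v,z))
E
```

```text
{'time_s': 0.0, 'qpos': array([ 1.1464,  0.3005,  1.5216,  0.    ,  1.3207, -0.0666]), 'joint_vel': array([ 0.0012, -0.0005,  0.0004,  0.0005,  0.0017,  0.0013]), 'tau': array([ -0.0016, -53.1805, -35.2754,   0.0709,   0.0242,  -0.0001]), 'ee_pos': array([0.1925, 0.5149, 0.2049]), 'eef_rot': array([-3.1405, -0.0001,  2.7837]), 'force': array([-0.5639,  0.0891,  0.1489]), 'moment': array([-0.006 , -0.088 , -0.0359]), 'grip_force': 0.0, 'grip_width': 0.09403652325317574}
top [[383.4719   0.     316.2503]
 [  0.     383.4719 200.404 ]
 [  0.       0.       1.    ]] [[ 0.0108  0.9958 -0.0906  0.475 ]
 [-0.9996  0.0132  0.0261  0.0178]
 [ 0.0272  0.0903  0.9955  0.9544]
 [ 0.      0.      0.      1.    ]]
barrel_mid 0.87 384 206 [ 0.5474 -0.1704  0.036 ]
barrel_flange 0.95 385 230 [ 0.4888 -0.1711  0.036 ]
cradle 0.82 379 206 [ 0.5509 -0.164   0.    ]
v_fixture 0.74 239 222 [0.5064 0.1835 0.    ]
v_fixture 0.74 162 195 [0.5701 0.3749 0.    ]
v_axis 0.89 234 219 [0.512  0.1886 0.044 ]
flange_slot 0.86 256 224 [0.5003 0.1353 0.044 ]
clamp_hinge 0.82 195 203 [0.5437 0.2667 0.094 ]
clamp_grip
[... 769 characters left out ...]
881 0.    ]
v_axis 0.69 327 275 [0.5114 0.184  0.044 ]
v_axis 0.27 339 257 [0.4994 0.1278 0.044 ]
flange_slot 0.74 339 257 [0.4994 0.128  0.044 ]
flange_slot 0.44 361 185 [ 0.492  -0.1794  0.044 ]
clamp_hinge 0.83 303 281 [0.5369 0.2635 0.094 ]
clamp_hinge 0.73 340 254 [0.4909 0.1849 0.094 ]
clamp_grip 0.63 340 200 [ 0.5426 -0.1653  0.    ]
clamp_grip 0.61 275 256 [0.6396 0.0971 0.    ]
clamp_spindle 0.58 284 265 [0.6117 0.1224 0.    ]
clamp_spindle 0.5 315 236 [0.5721 0.0078 0.    ]
dish 0.73 383 243 [0.4205 0.0029 0.    ]
dish 0.72 323 296 [0.5177 0.1929 0.    ]
forceps 0.69 312 238 [0.5771 0.0187 0.    ]
marker 0.71 253 276 [0.6628 0.1683 0.    ]
marker 0.48 288 265 [0.6036 0.1206 0.    ]
```

```bash
python3 - <<'E'
from h import *
c=camera("top");s=camera("side")
a=cv2.resize(c["image"][120:280,110:430],(800,400));cv2.imwrite("pics/t1.png",a[:,:,::-1])
P=cloud(c)
# barrel points: height 0.045..0.056 near cradle
m=(np.abs(P[...,0]-.547)<.1)&(np.abs(P[...,1]+.17)<.1)&(P[...,2]>.042)&(P[...,2]<.07)
q=P[m];print(len(q),q.mean(0)); mu=q[:,:2].mean(0);w,V=np.linalg.eigh(np.cov((q[:,:2]-mu).T));print(V[:,1],w)
t=(q[:,:2]-mu)@V[:,1];n=(q[:,:2]-mu)@V[:,0];print(t.min(),t.max(),n.min(),n.max(),q[:,2].max())
# rests tops (z~.052 = 12+40 above table?), lip
m=(np.abs(P[...,0]-.51)<.09)&(np.abs(P[...,1]-.185)<.1)&(P[...,2]>.02)&(P[...,2]<.062)
q=P[m];print(len(q),np.percentile(q[:,2],[5,25,50,75,95]))
E
```

```text
591 [ 0.5434 -0.1671  0.0488]
[-0.9955 -0.095 ] [0.0001 0.0013]
-0.06299045738951244 0.06201415050319429 -0.017902678766295452 0.019905286758682052 0.059872101521726284
688 [0.0234 0.0263 0.0303 0.0381 0.0431]
```

View pics/t1.png

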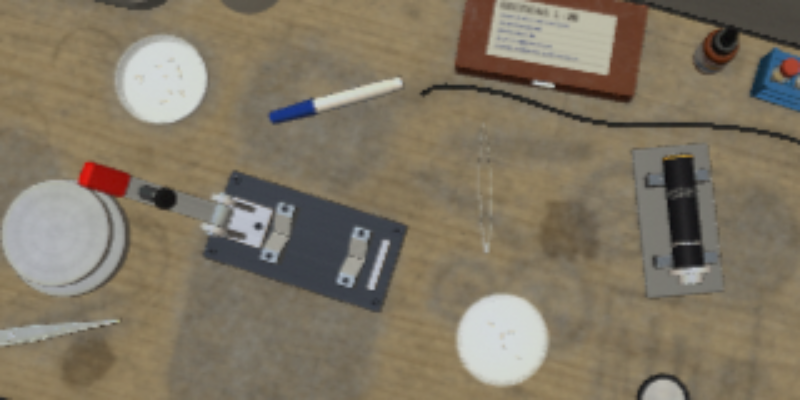

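View pics/side0.png

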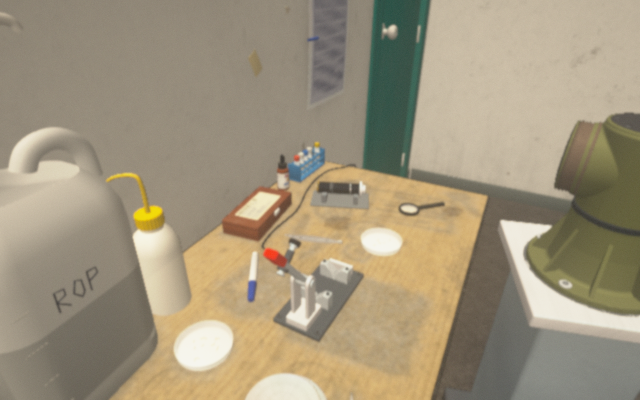

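The top crop shows the barrel at image px (383,206) with its flange towards the robot. The fixture is at (238,219), the clamp leans back to the left, and the dish and forceps lie between them. I'll turn the tool first so the gripper lines up with the barrel.

Call:
jog_arm(rows=[[[0, 0, -0.01], 7, 0.094], [[0, 0, -0.01], 7, 0.094], [[0, 0, -0.01], 7, 0.094], [[0, 0, -0.01], 7, 0.094], [[0, 0, -0.01], 7, 0.094], [[0, 0, 0], 7, 0.094], [[0, 0, 0], 7, 0.094], [[0, 0, 0], 7, 0.094], [[0, 0, 0], 7, 0.094], [[0, 0, 0], 7, 0.094], [[0, 0, 0], 7, 0.094], [[0, 0, 0], 7, 0.094]])

```text
time_s: 2.4
ee_pos: [0.1926, 0.5151, 0.2554]
eef_rot: [3.142, 0.0, 1.312]
force: [0.5, -0.3, 1.0]
grip_width: 0.0936
grip_force: 0.0
```

Call:
jog_arm(rows=[[[0, 0, 0], 7, 0.094], [[0, 0, 0], 7, 0.094], [[0, 0, 0], 7, 0.094], [[0, 0, 0], 7, 0.094], [[0, 0, 0], 7, 0.094], [[0, 0, 0], 7, 0.094], [[0, 0, 0], 7, 0.094], [[0, 0, 0], 7, 0.094], [[0, 0, 0], 7, 0.094], [[0, 0, 0], 7, 0.094], [[0, 0, 0], 0, 0.094]])

```text
time_s: 3.32
ee_pos: [0.2091, 0.5068, 0.2551]
eef_rot: [-3.132, 0.013, 0.121]
force: [-0.6, -0.6, -0.2]
grip_width: 0.0938
grip_force: 0.0
```

Call:
jog_arm(rows=[[[0.012, 0.032, 0], 0, 0.094], [[0.012, 0.032, 0], 0, 0.094], [[0.012, 0.032, 0], 0, 0.094], [[0.012, 0.032, 0], 0, 0.094], [[0.012, 0.032, 0], 0, 0.094], [[0.012, 0.032, 0], 0, 0.094], [[0.012, 0.032, 0], 0, 0.094], [[0.012, 0.032, 0], 0, 0.094], [[0.012, 0.032, 0], 0, 0.094], [[0.012, 0.032, 0], 0, 0.094], [[0.012, 0.032, 0], 0, 0.094], [[0.012, 0.032, 0], 0, 0.094]])

```text
time_s: 4.32
ee_pos: [0.3978, 0.1425, 0.25]
eef_rot: [-3.133, 0.012, 0.123]
force: [1.1, 0.2, -0.2]
grip_width: 0.0935
grip_force: 0.0
```

```bash
cat >> h.py <<'E'
def go(tx,ty,tz,yaw_deg):
    o=get_obs();p=o["ee_pos"];y=o["eef_rot"][2]
    d=np.array([tx,ty,tz])-p;c,s=np.cos(y),np.sin(y)
    print("rot",o["eef_rot"],"p",p,"t",o["time_s"],"q6",o["qpos"][5])
    print("turn(tool z,deg)",(np.degrees(y)-yaw_deg+180)%360-180,"tool shift now",[c*d[0]+s*d[1],s*d[0]-c*d[1],-d[2]])
    c,s=np.cos(np.radians(yaw_deg)),np.sin(np.radians(yaw_deg))
    print("shift if turned first",[c*d[0]+s*d[1],s*d[0]-c*d[1],-d[2]])
E
python3 - <<'E'
from h import *
go(.546,-.168,.2,5.5)
E
```

```text
rot [-3.1327  0.0124  0.1225] p [0.3978 0.1425 0.25  ] t 4.3167 q6 1.6969993162428518
turn(tool z,deg) 1.5210602264514534 tool shift now [np.float64(0.1090986925554288), np.float64(0.3263062352105681), np.float64(0.05003075558353326)]
shift if turned first [np.float64(0.11772185030724047), np.float64(0.3232952981638277), np.float64(0.05003075558353326)]
```

Call:
jog_arm(rows=[[[0.0098, 0.0294, 0.003], 1.5, 0.094], [[0.0107, 0.0294, 0.003], 0, 0.094], [[0.0107, 0.0294, 0.003], 0, 0.094], [[0.0107, 0.0294, 0.003], 0, 0.094], [[0.0107, 0.0294, 0.003], 0, 0.094], [[0.0107, 0.0294, 0.003], 0, 0.094], [[0.0107, 0.0294, 0.003], 0, 0.094], [[0.0107, 0.0294, 0.003], 0, 0.094], [[0.0107, 0.0294, 0.003], 0, 0.094], [[0.0107, 0.0294, 0.003], 0, 0.094], [[0.0107, 0.0294, 0.003], 0, 0.094], [[0, 0, 0], 0, 0.094]])

```text
time_s: 5.32
ee_pos: [0.5458, -0.1698, 0.211]
eef_rot: [-3.133, 0.015, 0.093]
force: [-0.4, -0.0, -0.5]
grip_width: 0.0937
grip_force: 0.0
```

```bash
python3 - <<'E'
from h import *
for n in("top","side"):
    c=camera(n);save(c,n+"2.png")
    for l in("barrel_mid","barrel_flange"):
        for d in spot_point(l,c)[:1]:
            u,v=d["at"][0]*640,d["at"][1]*400
            print(n,l,round(d["p"],2),round(u),round(v),px2w(c,u,v,.036))
    P=cloud(c);m=(np.abs(P[...,0]-.547)<.1)&(np.abs(P[...,1]+.17)<.1)&(P[...,2]>.04)&(P[...,2]<.07)
    q=P[m];print(len(q),q.mean(0))
    im=c["image"];u0,v0=(383,206) if n=="top" else (340,188)
    cv2.imwrite("pics/"+n+"2c.png",cv2.resize(im[v0-50:v0+50,u0-70:u0+70],None,fx=5,fy=5)[:,:,::-1])
    # black-surface barrel points
    dark=(im.max(-1)<70)&m; q=P[dark]; mu=q[:,:2].mean(0);w,V=np.linalg.eigh(np.cov((q[:,:2]-mu).T));print(len(q),mu,V[:,1])
go(.546,-.168,.06,5.5)
E
```

```text
top barrel_mid 0.61 383 209 [ 0.539  -0.1674  0.036 ]
top barrel_flange 0.63 384 230 [ 0.4888 -0.1707  0.036 ]
182 [ 0.5037 -0.1693  0.0491]
104 [ 0.5091 -0.17  ] [0.0099 1.    ]
side barrel_mid 0.66 339 190 [ 0.5452 -0.1541  0.036 ]
side barrel_flange 0.94 359 185 [ 0.498  -0.1938  0.036 ]
356 [ 0.5416 -0.1591  0.0474]
0 [nan nan] [nan nan]
rot [-3.1332  0.0128  0.0973] p [ 0.5449 -0.1652  0.2129] t 5.6167 q6 1.1136324604430565
turn(tool z,deg) 0.0722419961398657 tool shift now [np.float64(0.0008514501634234045), np.float64(0.002926593963931732), np.float64(0.1528719482661413)]
shift if turned first [np.float64(0.0008551395129281626), np.float64(0.0029255180778700336), np.float64(0.1528719482661413)]<stdin>:13: RuntimeWarning: Mean of empty slice.
  ret = um.true_divide(
  avg = a.mean(axis, **keepdims_kw)
<stdin>:13: RuntimeWarning: Degrees of freedom <= 0 for slice
  c *= np.true_divide(1, fact)
  c *= np.true_divide(1, fact)
```

View pics/side2c.png

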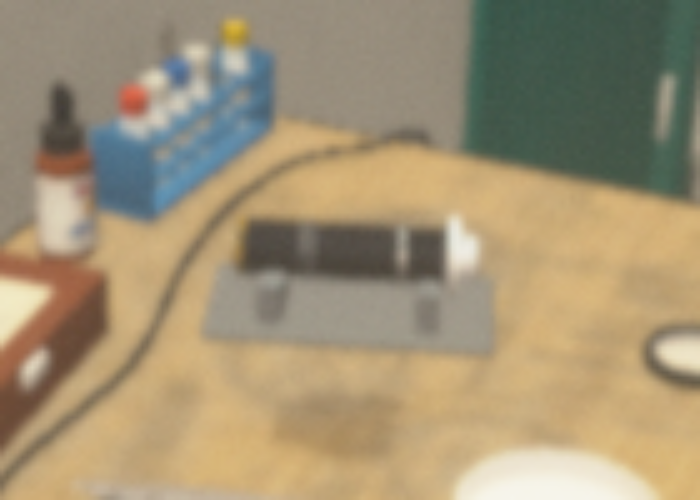

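The side crop shows the barrel's black body lying level over the saddles, with the open gap in the middle and the silver nose on the right at (460,247). I'll descend now.

Call:
jog_arm(rows=[[[0, 0, 0.02], 0, 0.094], [[0, 0, 0.03], 0, 0.094], [[0, 0, 0.03], 0, 0.094], [[0, 0, 0.03], 0, 0.094], [[0, 0, 0.02], 0, 0.094], [[0, 0, 0.01], 0, 0.094], [[0, 0, 0], 0, 0.094], [[0, 0, 0], 0, 0.094]])

```text
time_s: 6.28
ee_pos: [0.5434, -0.1649, 0.0734]
eef_rot: [-3.133, 0.013, 0.097]
force: [1.3, 0.2, 0.7]
grip_width: 0.0943
grip_force: 0.0
```

```bash
python3 - <<'E'
from h import *
go(.546,-.168,.018,5.5)
c=camera("side");P=cloud(c);m=(np.abs(P[...,0]-.547)<.1)&(np.abs(P[...,1]+.17)<.1)&(P[...,2]>.015)
print(spot_point("barrel_mid",c)[:1],spot_point("barrel_flange",c)[:1])
cv2.imwrite("pics/s3c.png",cv2.resize(c["image"][130:230,270:410],None,fx=5,fy=5)[:,:,::-1])
E
```

```text
rot [-3.1333  0.0125  0.0966] p [ 0.5434 -0.1649  0.0734] t 6.2833 q6 1.1132123997457695
turn(tool z,deg) 0.03306277213388853 tool shift now [np.float64(0.002321829568523522), np.float64(0.003334954517386795), np.float64(0.05542467471177541)]
shift if turned first [np.float64(0.0023237536314649025), np.float64(0.003333614140623117), np.float64(0.05542467471177541)]
[{'at': [0.5308, 0.466], 'p': 0.63}] [{'at': [0.562, 0.4717], 'p': 0.95}]
```

View pics/s3c.png

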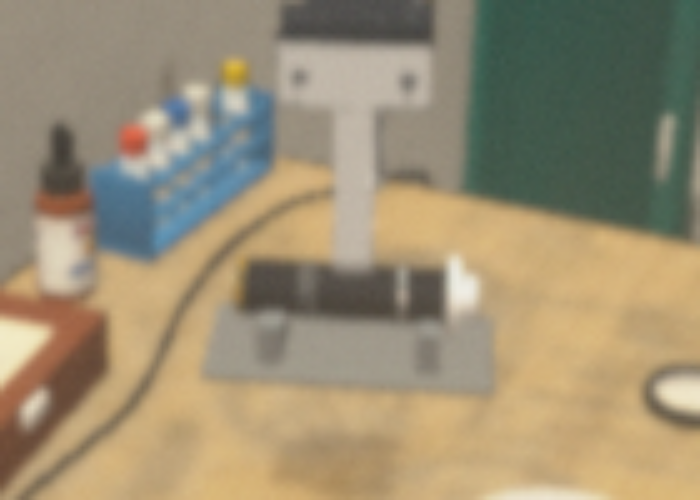

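The near finger at (352,250) stands between the two saddles at (270,330) and (428,340). I'll go down and grip.

Call:
jog_arm(rows=[[[0.003, 0.0033, 0.015], 0, 0.094], [[0, 0, 0.015], 0, 0.094], [[0, 0, 0.015], 0, 0.094], [[0, 0, 0.0105], 0, 0.094], [[0, 0, 0], 0, 0.094], [[0, 0, 0], 0, 0.02], [[0, 0, 0], 0, 0.02], [[0, 0, 0], 0, 0.02], [[0, 0, 0], 0, 0.02], [[0, 0, 0], 0, 0.02], [[0, 0, 0], 0, 0.02], [[0, 0, 0], 0, 0.02]], squeeze=40)

```text
time_s: 7.43
ee_pos: [0.5455, -0.1678, 0.017]
eef_rot: [-3.133, 0.013, 0.096]
force: [0.1, -0.2, -0.2]
grip_width: 0.0506
grip_force: 0.0
```

Call:
jog_arm(rows=[[[0, 0, 0], 0, 0.02], [[0, 0, 0], 0, 0.02], [[0, 0, 0], 0, 0.02], [[0, 0, 0], 0, 0.02], [[0, 0, 0], 0, 0.02]])

```text
time_s: 7.85
ee_pos: [0.5455, -0.1676, 0.0169]
eef_rot: [-3.133, 0.013, 0.096]
force: [-0.6, 2.0, 1.3]
grip_width: 0.0293
grip_force: 40.0
```

Call:
jog_arm(rows=[[[0, 0, -0.008], 0, 0.02], [[0, 0, -0.015], 0, 0.02], [[0, 0, -0.02], 0, 0.02], [[0, 0, -0.02], 0, 0.02], [[0, 0, -0.02], 0, 0.02], [[0, 0, -0.02], 0, 0.02], [[0, 0, -0.02], 0, 0.02], [[0, 0, -0.01], 0, 0.02], [[0, 0, 0], 0, 0.02], [[0, 0, 0], 0, 0.02]])

```text
time_s: 8.68
ee_pos: [0.5472, -0.1687, 0.1495]
eef_rot: [-3.133, 0.013, 0.096]
force: [-0.7, -0.3, -2.5]
grip_width: 0.0291
grip_force: 40.0
```

```bash
python3 - <<'E'
from h import *
c=camera("top");P=cloud(c)
cv2.imwrite("pics/fx.png",cv2.resize(c["image"][170:270,180:320],None,fx=5,fy=5)[:,:,::-1])
for s,cc in(("top",c),("side",camera("side"))):
  for l,z in(("v_axis",.044),("v_fixture",0),("flange_slot",.044),("clamp_hinge",.094)):
    for d in spot_point(l,cc)[:1]:
        u,v=d["at"][0]*640,d["at"][1]*400; print(s,l,round(d["p"],2),round(u),round(v),px2w(cc,u,v,z))
# dark plate footprint from z 0.006..0.02 in top and color
im=c["image"].astype(int)
m=(im.max(-1)<90)&(np.abs(P[...,0]-.51)<.13)&(np.abs(P[...,1]-.185)<.16)&(np.abs(P[...,2]-.012)<.012)
k=cv2.morphologyEx(m.astype(np.uint8),cv2.MORPH_CLOSE,np.ones((25,25)))
n,lab,st,ce=cv2.connectedComponentsWithStats(k);i=1+st[1:,4].argmax()
v,u=np.nonzero(lab==i);K=c["K"]
w=np.array([px2w(c,a,b,.012)[:2] for a,b in zip(u,v)],np.float32)
print(cv2.minAreaRect(w*1000), np.median(P[m][:,2]))
r=cv2.minAreaRect(w*1000);print(cv2.boxPoints(r))
go(.51,.186,.2,73)
E
```

```text
top v_axis 0.96 236 219 [0.5124 0.1841 0.044 ]
top v_fixture 0.7 239 218 [0.5146 0.1828 0.    ]
top flange_slot 0.88 256 224 [0.5003 0.1359 0.044 ]
top clamp_hinge 0.9 195 206 [0.5372 0.2656 0.094 ]
side v_axis 0.75 326 275 [0.5141 0.1846 0.044 ]
side v_fixture 0.76 322 294 [0.5205 0.189  0.    ]
side flange_slot 0.67 342 256 [0.4942 0.1238 0.044 ]
side clamp_hinge 0.71 304 281 [0.5345 0.2649 0.094 ]
((549.5629272460938, 189.79489135742188), (182.02464294433594, 152.82827758789062), 73.33955383300781) 0.012521594822614945
[[450.2634 124.5111]
 [596.6761  80.6953]
 [648.8624 255.0787]
 [502.4498 298.8944]]
rot [-3.1328  0.0136  0.096 ] p [ 0.5473 -0.1687  0.1496] t 9.1833 q6 1.1103292523681216
turn(tool z,deg) -67.49700922793768 tool shift now [np.float64(-0.0031071956863676087), np.float64(-0.3566508881424388), np.float64(-0.05039126402028793)]
shift if turned first [np.float64(0.3283061088795314), np.float64(-0.13937219790978767), np.float64(-0.05039126402028793)]
```

View pics/fx.png

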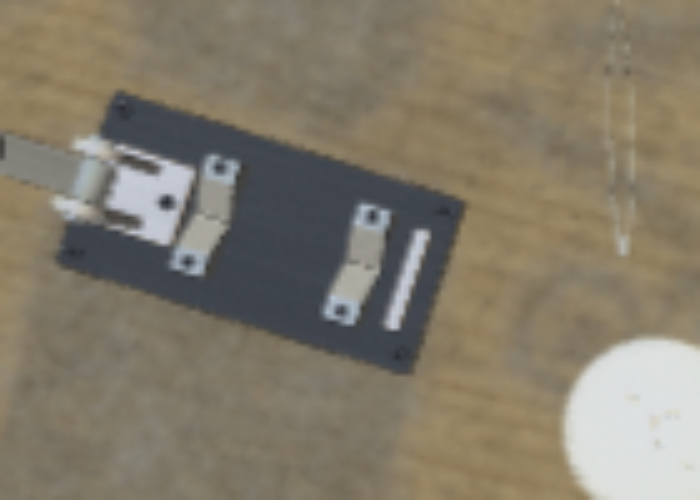

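The close crop shows both V rests: screw holes at (221,168) and (188,262) on one, (372,215) and (341,311) on the other, with the lip at (407,280). I'll start moving towards the fixture and work out its pose.

```bash
python3 - <<'E'
from h import *
c=camera("top")
f=lambda a,b,z:px2w(c,180+(a-2)/5,170+(b-2)/5,z)
for z in(.04,):
    A=f(221,168,z),f(188,262,z);B=f(372,215,z),f(341,311,z)
    a=(A[0]+A[1])/2;b=(B[0]+B[1])/2;print((a+b)/2,np.linalg.norm(a-b),np.degrees(np.arctan2(*(a-b)[[1,0]])))
C=[f(*p,.012) for p in((122,92),(465,205),(412,372),(57,262))];print(np.array(C),sum(C)/4)
L=(f(422,231,.03)+f(393,328,.03))/2;print("lip",L)
P=cloud(c)
# held barrel: flange vs TCP along barrel
for n in("top","side"):
    cc=c if n=="top" else camera(n);z=get_obs()["ee_pos"][2]+.019
    for l in("barrel_mid","barrel_flange"):
        d=spot_point(l,cc)[0];print(n,l,d["p"],px2w(cc,d["at"][0]*640,d["at"][1]*400,z))
Q=cloud(cc);m=(np.abs(Q[...,0]-.53)<.12)&(np.abs(Q[...,1]+.168)<.03)&(Q[...,2]>.14)&(Q[...,2]<.2)
q=Q[m];print(len(q),np.percentile(q,[1,50,99],axis=0))
E
```

```text
[0.5153 0.1845 0.04  ] 0.07563375646210095 73.16750054607058
[[0.5877 0.2692 0.012 ]
 [0.5342 0.1    0.012 ]
 [0.4525 0.124  0.012 ]
 [0.504  0.2975 0.012 ]] [0.5196 0.1976 0.012 ]
lip [0.4971 0.1251 0.03  ]Traceback (most recent call last):
  File "<stdin>", line 14, in <module>
IndexError: list index out of range
```

Call:
jog_arm(rows=[[[0, -0.015, -0.005], 0, 0.02], [[0, -0.03, -0.01], 0, 0.02], [[0, -0.03, -0.01], 0, 0.02], [[0, -0.03, -0.01], 0, 0.02], [[0, -0.03, -0.01], 0, 0.02], [[0, -0.03, 0], 0, 0.02], [[0, -0.03, 0], 0, 0.02], [[0, -0.02, 0], 0, 0.02], [[0, -0.01, 0], 0, 0.02], [[0, 0, 0], 0, 0.02]])

```text
time_s: 10.12
ee_pos: [0.5261, 0.0568, 0.1971]
eef_rot: [-3.133, 0.013, 0.099]
force: [0.1, 0.5, -2.3]
grip_width: 0.0294
grip_force: 40.0
```

Call:
jog_arm(rows=[[[0, 0, 0], -3, 0.02], [[0, 0, 0], -7, 0.02], [[0, 0, 0], -7, 0.02], [[0, 0, 0], -7, 0.02], [[0, 0, 0], -7, 0.02], [[0, 0, 0], -7, 0.02], [[0, 0, 0], -7, 0.02], [[0, 0, 0], -7, 0.02], [[0, 0, 0], -7, 0.02], [[0, 0, 0], -6.5, 0.02], [[0, 0, 0], -2, 0.02], [[0, 0, 0], 0, 0.02]])

```text
time_s: 11.12
ee_pos: [0.5265, 0.0538, 0.1968]
eef_rot: [-3.126, -0.003, 1.275]
force: [0.1, -0.2, -2.4]
grip_width: 0.0293
grip_force: 40.0
```

```bash
cat > held.py <<'E'
from h import *
go(.514,.1845,.2,73.2)
o=get_obs();y=o["eef_rot"][2];ax=np.array([np.cos(y),np.sin(y),0]);p=o["ee_pos"];z=p[2]+.019
for n in("top","side"):
    c=camera(n);save(c,n+"h.png")
    for l in("barrel_mid","barrel_flange"):
        for d in spot_point(l,c)[:1]:
            w=px2w(c,d["at"][0]*640,d["at"][1]*400,z);print(n,l,d["p"],np.array(d["at"])*[640,400],w,"along",(w-p)@ax,"across",np.cross(ax,w-p)[2])
    P=cloud(c);t=(P-p)@ax;q=np.cross(ax,P-p)[...,2];h=P[...,2]-z
    m=(np.abs(t)<.1)&(np.abs(q)<.025)&(np.abs(h)<.026)&(np.abs(t)>.015)
    if m.sum()>10:
        print(n,m.sum(),"t range",np.percentile(t[m],[0,1,5,95,99,100]))
        f=m&(c["image"].min(-1)>130);print(" bright t",np.percentile(t[f],[1,10,50,90,99]) if f.sum() else 0)
E
python3 held.py; python3 -c "
import cv2;i=cv2.imread('pics/sideh.png');cv2.imwrite('pics/sh.png',cv2.resize(i[120:300,230:420],None,fx=3,fy=3))"
```

```text
rot [-3.126  -0.0027  1.2747] p [0.5265 0.0538 0.1968] t 11.1167 q6 0.3227329539487073
turn(tool z,deg) -0.16389959715780833 tool shift now [np.float64(0.12132703729125704), np.float64(-0.05011030018331745), np.float64(-0.00318554436063459)]
shift if turned first [np.float64(0.12146988559285385), np.float64(-0.04976302901145843), np.float64(-0.00318554436063459)]
top barrel_mid 0.46 [194.624 204.8  ] [0.5307 0.2314 0.2158] along 0.1710741888777639 across 0.047820389966409874
top barrel_flange 0.37 [312.832 217.   ] [0.5101 0.0046 0.2158] along -0.05184886285948465 across 0.0014050183613586505
top 43 t range [-0.0555 -0.0552 -0.0537 -0.0376 -0.0346 -0.0338]
 bright t [-0.0519 -0.0518 -0.0514 -0.0509 -0.0508]
side barrel_mid 0.61 [332.48 159.6 ] [0.5283 0.0626 0.2158] along 0.008910711703443206 across 0.0008597121788871131
side barrel_flange 0.77 [346.432 146.2  ] [ 0.5127 -0.0086  0.2158] along -0.06377372804895598 across -0.004971344305021519
side 526 t range [-0.0555 -0.0532 -0.0503  0.0616  0.0623  0.063 ]
 bright t [-0.0549 -0.0504  0.06    0.0616  0.0626]
```

View pics/sh.png

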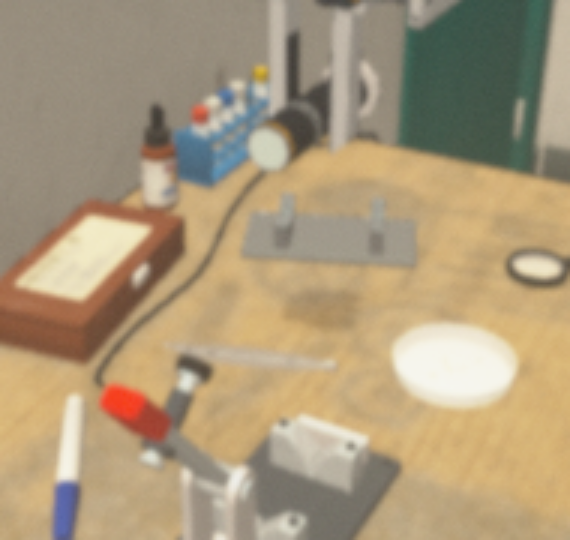

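The side crop shows the barrel held level with its free end at (270,147). The V rests and clamp stand clear below it, and the clamp grip leans back at (137,410). I'll move over the V rests.

Call:
jog_arm(rows=[[[0.008, -0.004, 0], 0, 0.02], [[0.015, -0.006, 0], 0, 0.02], [[0.02, -0.008, 0], 0, 0.02], [[0.02, -0.008, 0], 0, 0.02], [[0.02, -0.008, 0], 0, 0.02], [[0.02, -0.008, 0], 0, 0.02], [[0.012, -0.006, 0.01], 0, 0.02], [[0.005, -0.002, 0.02], 0, 0.02], [[0, 0, 0.02], 0, 0.02], [[0, 0, 0.02], 0, 0.02], [[0, 0, 0.01], -0.2, 0.02], [[0, 0, 0], 0, 0.02]])

```text
time_s: 12.42
ee_pos: [0.5113, 0.1847, 0.1154]
eef_rot: [-3.122, -0.001, 1.278]
force: [-0.1, 0.0, -3.0]
grip_width: 0.0291
grip_force: 40.0
```

```bash
sed -i 's/go(.514,.1845,.2,73.2)/go(.5137,.1835,.0265,73.2)/' held.py; python3 held.py
```

```text
rot [-3.1225 -0.0007  1.2778] p [0.5113 0.1847 0.1154] t 12.4167 q6 0.561790291007137
turn(tool z,deg) 0.013844145605929725 tool shift now [np.float64(-0.00043472394912603344), np.float64(0.0026333533354260218), np.float64(0.08887625874778883)]
shift if turned first [np.float64(-0.00043408765001183883), np.float64(0.0026334582991287877), np.float64(0.08887625874778883)]
top barrel_mid 0.59 [228.992 222.32 ] [0.5005 0.1811 0.1344] along -0.006525031564226817 across 0.009343494930956377
top barrel_flange 0.59 [252.928 226.28 ] [0.4927 0.1303 0.1344] along -0.057451363224015124 across 0.002142999531490157
top 268 t range [-0.0657 -0.0655 -0.0646 -0.0302 -0.0264 -0.0247]
 bright t [-0.0641 -0.0625 -0.055  -0.0509 -0.0501]
side barrel_mid 0.67 [327.616 232.   ] [0.5136 0.1802 0.1344] along -0.00367143447669451 across -0.003466387270747607
side barrel_flange 0.76 [341.12 214.12] [0.5002 0.1181 0.1344] along -0.06690963339275269 across -0.008620723277804672
side 715 t range [-0.0554 -0.0527 -0.0495  0.0623  0.0987  0.0998]
 bright t [-0.0536 -0.0496  0.0606  0.0622  0.0988]
```

Call:
jog_arm(rows=[[[0.0005, 0.0043, 0.01], 0, 0.02], [[0, 0, 0.02], 0, 0.02], [[0, 0, 0.02], 0, 0.02], [[0, 0, 0.02], 0, 0.02], [[0, 0, 0.01], 0, 0.02], [[0, 0, 0], 0, 0.02], [[0, 0, 0], 0, 0.02]])

```text
time_s: 13.3
ee_pos: [0.5159, 0.1847, 0.038]
eef_rot: [-3.126, -0.003, 1.278]
force: [0.7, 0.2, -2.5]
grip_width: 0.0294
grip_force: 40.0
```

```bash
sed -i 's/^go.*/go(.514,.1845,.0255,73.2)/' held.py; python3 held.py; python3 -c "
import cv2;i=cv2.imread('pics/sideh.png')[200:330,250:410];j=cv2.imread('pics/toph.png')[160:290,160:320]
import numpy as np
cv2.imwrite('pics/sh2.png',cv2.resize(np.hstack([i,j]),None,fx=2.5,fy=2.5))"
```

```text
rot [-3.1258 -0.0028  1.2775] p [0.5159 0.1847 0.038 ] t 13.3 q6 0.5575387498975958
turn(tool z,deg) -0.004026210235650751 tool shift now [np.float64(-0.000728312098847977), np.float64(-0.0018158713628816307), np.float64(0.012519665070248164)]
shift if turned first [np.float64(-0.0007281844946343234), np.float64(-0.0018159225373446113), np.float64(0.012519665070248164)]
top barrel_flange 0.47 [256.128 225.32 ] [0.4966 0.1335 0.057 ] along -0.05452371761237205 across 0.0037074342011452124
top 243 t range [-0.066  -0.0657 -0.065  -0.0341 -0.0313 -0.028 ]
 bright t [-0.0652 -0.0634 -0.0545 -0.042  -0.0327]
side barrel_mid 0.56 [325.12 267.  ] [0.5168 0.179  0.057 ] along -0.00517402779083816 across -0.0024403682391136907
side barrel_flange 0.7 [338.816 251.92 ] [0.4999 0.1297 0.057 ] along -0.05726420415894373 across -0.0005475427026370647
side 1016 t range [-0.0633 -0.0539 -0.0496  0.092   0.0928  0.0942]
 bright t [-0.0589 -0.0489  0.0789  0.0918  0.0929]
```

View pics/sh2.png

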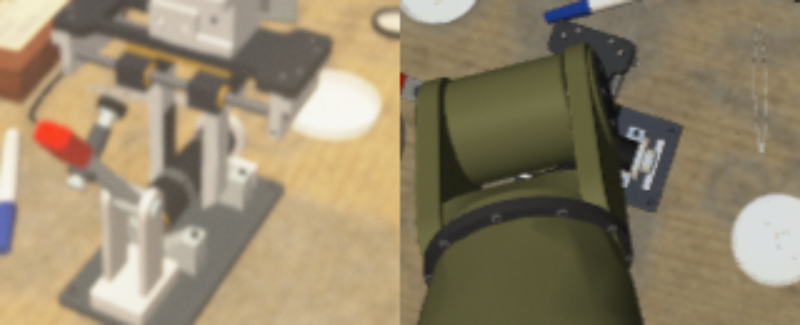

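The side view shows the barrel between the fingers just above the rests, and the top view shows the flange at (635,150) beside the lip at (655,160). I'll lower it slowly.

Call:
jog_arm(rows=[[[0, -0.0016, 0.003], 0, 0.02], [[0, 0, 0.003], 0, 0.02], [[0, 0, 0.003], 0, 0.02], [[0, 0, 0.002], 0, 0.02], [[0, 0, 0], 0, 0.02], [[0, 0, 0], 0, 0.02]])

```text
time_s: 14.1
ee_pos: [0.514, 0.1852, 0.0267]
eef_rot: [-3.126, -0.003, 1.278]
force: [-0.9, 1.1, -1.7]
grip_width: 0.0291
grip_force: 40.0
```

Call:
jog_arm(rows=[[[0, 0, 0.001], 0, 0.02], [[0, 0, 0], 0, 0.02], [[0, 0, 0], 0, 0.031], [[0, 0, 0], 0, 0.034], [[0, 0, 0], 0, 0.04], [[0, 0, 0], 0, 0.05], [[0, 0, 0], 0, 0.06], [[0, 0, 0], 0, 0.06], [[0, 0, 0], 0, 0.06], [[0, 0, 0], 0, 0.06], [[0, 0, 0], 0, 0.06]])

```text
time_s: 15.02
ee_pos: [0.514, 0.1852, 0.0259]
eef_rot: [-3.126, -0.003, 1.278]
force: [-1.0, -0.1, -0.1]
grip_width: 0.0597
grip_force: 0.0
```

```bash
python3 held.py; python3 - <<'E'
from h import *
c=camera("side")
cv2.imwrite("pics/rel.png",cv2.resize(c["image"][200:330,250:410],None,fx=4,fy=4)[:,:,::-1])
E
```

```text
rot [-3.1259 -0.003   1.2776] p [0.514  0.1852 0.0259] t 15.0167 q6 0.5589758139457505
turn(tool z,deg) -0.0008463176204145384 tool shift now [np.float64(-0.0007184114477416051), np.float64(0.00021233146679220318), np.float64(0.00039803494377521273)]
shift if turned first [np.float64(-0.0007184145840174847), np.float64(0.00021232085509271566), np.float64(0.00039803494377521273)]
top barrel_flange 0.71 [238.976 221.32 ] [0.5059 0.1756 0.0449] along -0.01156180099664639 across 0.00499725516014617
top 276 t range [-0.0662 -0.066  -0.0653 -0.0344 -0.0318 -0.0297]
 bright t [-0.0651 -0.0636 -0.0562 -0.0432 -0.0321]
side barrel_mid 0.63 [327.168 276.52 ] [0.5108 0.1897 0.0449] along 0.0033236818440882513 across 0.004388883905720309
side barrel_flange 0.77 [337.792 257.28 ] [0.5013 0.1309 0.0449] along -0.055722505128884395 across -0.0035398946318968994
side 1372 t range [-0.0635 -0.0504 -0.0408  0.0939  0.0985  0.0998]
 bright t [-0.0585  0.0379  0.0788  0.0927  0.099 ]
```

View pics/rel.png

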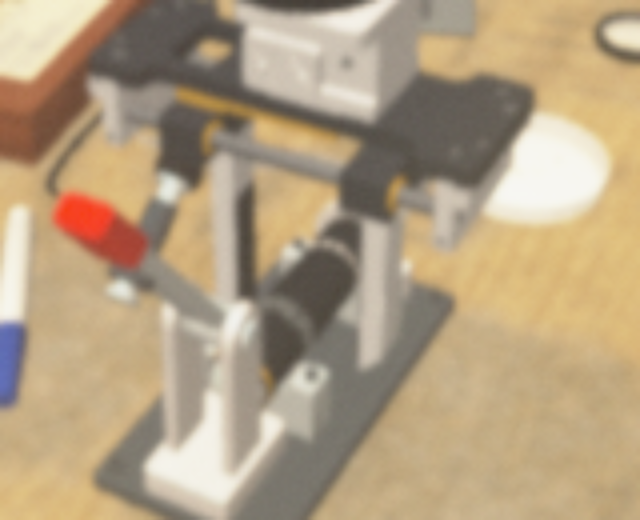

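The barrel lies in the V with the fingers standing off on both sides. I'll open a little more and lift clear, then measure the seating and the clamp angle.

Call:
jog_arm(rows=[[[0, 0, 0], 0, 0.07], [[0, 0, -0.01], 0, 0.07], [[0, 0, -0.02], 0, 0.07], [[0, 0, -0.03], 0, 0.07], [[0, 0, -0.03], 0, 0.07], [[0, 0, -0.03], 0, 0.07], [[0, 0, -0.03], 0, 0.07], [[0, 0, -0.03], 0, 0.07], [[0, 0, -0.03], 0, 0.06], [[0, 0, -0.03], 0, 0.06], [[0, 0, -0.02], 0, 0.06], [[0, 0, 0], 0, 0.06]])

```text
time_s: 16.37
ee_pos: [0.5185, 0.1835, 0.2913]
eef_rot: [-3.132, -0.007, 1.278]
force: [0.4, 0.1, -0.6]
grip_width: 0.0596
grip_force: 0.0
```

```bash
cat > clamp.py <<'E'
from h import *
O=np.array([.514,.1845,0]);a=np.radians(73.2);Y=np.array([np.cos(a),np.sin(a),0]);X=np.array([np.sin(a),-np.cos(a),0])
o=get_obs();d=o["ee_pos"]-O;print("t",o["time_s"],"tcp fix",d@X,d@Y,d[2],"rot",o["eef_rot"])
for n in("side","top"):
    c=camera(n);save(c,n+"k.png");P=cloud(c)-O;x,y,z=P@X,P@Y,P[...,2];im=c["image"].astype(int)
    r=(im[...,0]>140)&(im[...,1]<70)&(im[...,2]<70)&(np.abs(x)<.06)&(y>-.1)&(y<.25)&(z>.05)
    if r.sum()>5: print(n,"red",r.sum(),"x,y,z pct",np.percentile(np.stack([x[r],y[r],z[r]],1),[5,50,95],axis=0).round(4).tolist())
    for d in spot_point("clamp_grip",c)[:1]:
        u,v=d["at"][0]*640,d["at"][1]*400
        # intersect ray with fixture plane x=0
        K=c["K"];T=np.array(c["world_from_camera"]);D=T[:3,:3]@[(u-K[0][2])/K[0][0],-(v-K[1][2])/K[1][1],-1.]
        C=T[:3,3]-O;s=-(C@X)/(D@X);w=C+s*D;print(n,"grip",round(d["p"],2),u,v,"x=0 plane y,z",w@Y,w[2])
        rr=np.array([px2w(c,u,v,h)-O for h in(.09,.17,.18,.19)]);print((rr@X).round(4),(rr@Y).round(4))
    b=(np.abs(x)<.021)&(z>.03)&(z<.068)&(y>-.068)&(y<.065)&(im.max(-1)<80)
    if b.sum()>20:
        q=np.stack([y[b],x[b],z[b]],1);print(n,"barrel",b.sum(),np.polyfit(q[:,0],q[:,1],1),np.polyfit(q[:,0],q[:,2],1),np.percentile(q[:,2],95),q[:,0].min(),q[:,0].max())
    for l in("barrel_mid","barrel_flange"):
        for d in spot_point(l,c)[:1]:
            w=px2w(c,d["at"][0]*640,d["at"][1]*400,.044)-O;print(n,l,d["p"],w@X,w@Y)
E
python3 clamp.py
```

```text
t 16.3667 tcp fix 0.004590019559493635 0.0003830475918815469 0.2912991931501354 rot [-3.1323 -0.0069  1.2776]
side red 157 x,y,z pct [[-0.0097, 0.1462, 0.1786], [-0.0065, 0.1597, 0.1966], [0.0052, 0.164, 0.2021]]
side grip 0.72 274.496 255.28 x=0 plane y,z 0.15168996737515816 0.1904285601071694
[0.0775 0.0158 0.008  0.0003] [0.0463 0.1303 0.1407 0.1512]
side barrel_mid 0.64 -0.005128651659659484 0.0067412247576283165
side barrel_flange 0.85 0.009383601618094211 -0.06176425082326311
top barrel 468 [0.0367 0.0018] [0.0087 0.0557] 0.061150043700723 -0.054949995746064066 0.052102669648779736
top barrel_mid 0.91 0.0013357287613133043 -9.499910994938792e-05
top barrel_flange 0.57 -0.002265876480441734 -0.049622863444090684
```

```bash
python3 - <<'E'
import cv2,numpy as np
i=cv2.imread('pics/topk.png')[170:250,170:290];j=cv2.imread('pics/sidek.png')[225:325,260:380]
i=cv2.resize(i,(600,400),interpolation=cv2.INTER_CUBIC);j=cv2.resize(j,(200,167));o=np.zeros((400,800,3),np.uint8);o[:,:600]=i;o[:167,600:]=j
cv2.imwrite('pics/seat.png',o)
E
```

```text
(no output)
```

View pics/seat.png

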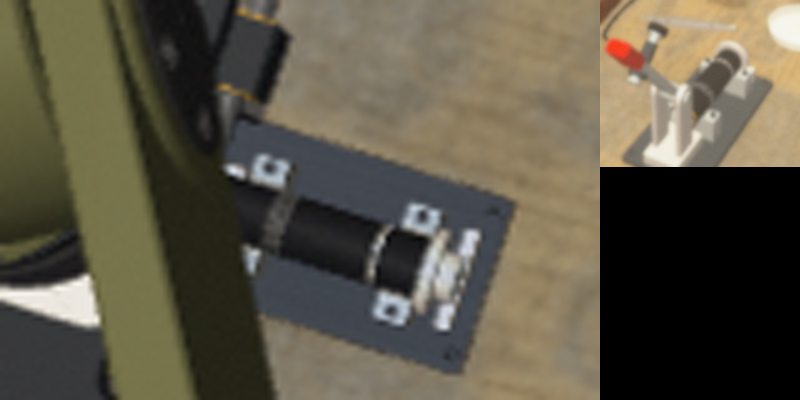

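The top crop shows the barrel in line with the plate, resting in both Vs, with its flange at (440,270) between the right-hand rest and the lip at (460,280). Next is the clamp: I'll go over the grip, descend and pinch it.

Call:
jog_arm(rows=[[[0.01, -0.0025, 0], 0, 0.06], [[0.025, 0, 0], 0, 0.06], [[0.03, 0, 0], 0, 0.06], [[0.03, 0, 0], 0, 0.06], [[0.03, 0, 0], 0, 0.06], [[0.017, 0, 0], 0, 0.06], [[0.005, 0, 0.02], 0, 0.06], [[0, 0, 0.03], 0, 0.06], [[0, 0, 0.02], 0, 0.06], [[0, 0, 0], 0, 0.06], [[0, 0, 0], 0, 0.06]])

```text
time_s: 17.68
ee_pos: [0.5565, 0.3257, 0.216]
eef_rot: [-3.125, -0.002, 1.278]
force: [-0.3, -0.0, -0.2]
grip_width: 0.06
grip_force: 0.0
```

```bash
python3 clamp.py
```

```text
t 17.6833 tcp fix -0.00017639891309895246 0.14749399765256427 0.2160046854737576 rot [-3.1247 -0.0019  1.2779]
side red 127 x,y,z pct [[-0.0096, 0.1465, 0.1802], [-0.0062, 0.1604, 0.1972], [0.0051, 0.164, 0.2021]]
side grip 0.76 275.52 255.52 x=0 plane y,z 0.1494446795024903 0.1885136651295619
[ 0.0755  0.0142  0.0065 -0.0011] [0.046  0.13   0.1405 0.151 ]
side barrel_mid 0.64 -0.0008054537841679582 -0.002261364203996087
side barrel_flange 0.57 0.006915410177309253 -0.06458934124683484
top red 156 x,y,z pct [[-0.0053, 0.136, 0.1798], [0.002, 0.1472, 0.1951], [0.0097, 0.1593, 0.2033]]
top grip 0.69 153.216 192.6 x=0 plane y,z 0.15938508373397 0.1501354308435746
[-0.0008  0.0003  0.0004  0.0005] [0.1841 0.1512 0.1471 0.143 ]
top barrel 542 [0.002  0.0012] [0.0125 0.0557] 0.0609214443421703 -0.055009325451645545 0.056785545772059264
top barrel_mid 0.6 -0.002743751990829522 0.00028284999582856577
top barrel_flange 0.74 -0.006591424401014282 -0.05722404549160769
```

Call:
jog_arm(rows=[[[0, 0.001, 0.012], 0, 0.06], [[0, 0, 0.012], 0, 0.06], [[0, 0, 0.012], 0, 0.06], [[0, 0, 0.011], 0, 0.06], [[0, 0, 0], 0, 0.03], [[0, 0, 0], 0, 0.01], [[0, 0, 0], 0, 0.01], [[0, 0, 0], 0, 0.01], [[0, 0, 0], 0, 0.01], [[0, 0, 0], 0, 0.01], [[0, 0, 0], 0, 0.01], [[0, 0, 0], 0, 0.01]], squeeze=15)

```text
time_s: 19.08
ee_pos: [0.5576, 0.3253, 0.1698]
eef_rot: [-3.127, -0.004, 1.277]
force: [3.2, -1.1, 0.9]
grip_width: 0.0207
grip_force: 15.0
```

```bash
python3 - <<'E'
from h import *
O=np.array([.514,.1845,0]);a=np.radians(73.2);Y=np.array([np.cos(a),np.sin(a),0]);X=np.array([np.sin(a),-np.cos(a),0])
o=get_obs();d=o["ee_pos"]-O;print(o["grip_width"],o["grip_force"],o["force"],d@X,d@Y,d[2])
y0,z0=d@Y,d[2]+.019
r=np.hypot(y0-.08,z0-.094);th=np.pi-np.arctan2(z0-.094,y0-.08);print("r,theta",r,th)
ths=np.linspace(th,.10,34);p=np.c_[.08-r*np.cos(ths),.094+r*np.sin(ths)]
for k,(t,s) in enumerate(zip(ths[1:],np.diff(p,axis=0)*1000)):print(k,round(t,3),s.round(1)*[1,-1])
E
```

```text
0.02067681637149225 14.989475011825562 [ 3.2473 -1.1421  0.8885] 0.0010407303210651008 0.1473670279430038 0.1697774486879138
r,theta 0.11628018418313409 2.188728411658963
0 2.125 [-6.1 -4.1]
1 2.062 [-6.4 -3.7]
2 1.999 [-6.6 -3.3]
3 1.936 [-6.8 -2.8]
4 1.872 [-7.  -2.4]
5 1.809 [-7.1 -2. ]
6 1.746 [-7.2 -1.5]
7 1.682 [-7.3 -1.1]
8 1.619 [-7.3 -0.6]
9 1.556 [-7.4 -0.1]
10 1.492 [-7.4  0.3]
11 1.429 [-7.3  0.8]
12 1.366 [-7.2  1.3]
13 1.303 [-7.2  1.7]
14 1.239 [-7.   2.2]
15 1.176 [-6.9  2.6]
16 1.113 [-6.7  3. ]
17 1.049 [-6.5  3.5]
18 0.986 [-6.3  3.9]
19 0.923 [-6.   4.3]
20 0.86 [-5.7  4.6]
21 0.796 [-5.4  5. ]
22 0.733 [-5.1  5.3]
23 0.67 [-4.7  5.6]
24 0.606 [-4.4  5.9]
25 0.543 [-4.   6.2]
26 0.48 [-3.6  6.4]
27 0.416 [-3.2  6.6]
28 0.353 [-2.8  6.8]
29 0.29 [-2.3  7. ]
30 0.227 [-1.9  7.1]
31 0.163 [-1.4  7.2]
32 0.1 [-1.   7.3]
```

Gripped at 20.7 mm, which is the grip's width. I'll swing it over along the arc.

Call:
jog_arm(rows=[[[-0.0061, 0.0005, -0.0041], 0, 0.01], [[-0.0064, 0, -0.0037], 0, 0.01], [[-0.0066, 0, -0.0033], 0, 0.01], [[-0.0068, 0, -0.0028], 0, 0.01], [[-0.007, 0, -0.0024], 0, 0.01], [[-0.0071, 0, -0.002], 0, 0.01], [[-0.0072, 0, -0.0015], 0, 0.01], [[-0.0073, 0, -0.0011], 0, 0.01], [[-0.0073, 0, -0.0006], 0, 0.01], [[-0.0074, 0, -0.0001], 0, 0.01], [[-0.0074, 0, 0.0003], 0, 0.01], [[-0.0073, 0, 0.0008], 0, 0.01]])

```text
time_s: 20.08
ee_pos: [0.533, 0.2442, 0.1902]
eef_rot: [-3.126, -0.003, 1.278]
force: [-4.8, 4.8, 4.4]
grip_width: 0.0209
grip_force: 15.0
```

Call:
jog_arm(rows=[[[-0.0072, -0.0005, 0.0013], 0, 0.01], [[-0.0072, 0, 0.0017], 0, 0.01], [[-0.007, 0, 0.0022], 0, 0.01], [[-0.0069, 0, 0.0026], 0, 0.01], [[-0.0067, 0, 0.003], 0, 0.01], [[-0.0065, 0, 0.0035], 0, 0.01], [[-0.0063, 0, 0.0039], 0, 0.01], [[-0.006, 0, 0.0043], 0, 0.01], [[-0.0057, 0, 0.0046], 0, 0.01], [[-0.0054, 0, 0.005], 0, 0.01], [[-0.0051, 0, 0.0053], 0, 0.01], [[0, 0, 0], 0, 0.01]])

```text
time_s: 21.08
ee_pos: [0.5118, 0.176, 0.1517]
eef_rot: [-3.126, -0.001, 1.276]
force: [-2.5, -5.2, 4.0]
grip_width: 0.0209
grip_force: 15.0
```

```bash
python3 clamp.py
```

```text
t 21.0833 tcp fix 0.0003468106530905655 -0.008813473142710734 0.151660426135351 rot [-3.1256 -0.0006  1.2764]
side red 154 x,y,z pct [[-0.0079, -0.0038, 0.1711], [-0.0007, 0.0055, 0.181], [0.0065, 0.0151, 0.1905]]
side grip 0.83 325.632 212.92 x=0 plane y,z 0.006158976508309598 0.1782215210144581
[ 0.0656  0.0061 -0.0013 -0.0088] [-0.1216 -0.0057  0.0087  0.0232]
side barrel_mid 0.55 -0.002432367302192062 0.005543854872522297
side barrel_flange 0.57 0.0037905375968376766 -0.0535238349069674
top barrel 159 [0.1417 0.0065] [0.1348 0.0595] 0.060496238760718093 -0.05538759561747683 -0.009903237965601297
top barrel_mid 0.71 -0.005621487329566117 0.0050215550926347215
top barrel_flange 0.65 -0.0047960090609194175 -0.059167631698885115
```

Call:
jog_arm(rows=[[[-0.0047, 0, 0.0056], 0, 0.01], [[-0.0044, 0, 0.0059], 0, 0.01], [[-0.004, 0, 0.0062], 0, 0.01], [[-0.0036, 0, 0.0064], 0, 0.01], [[-0.0032, 0, 0.0066], 0, 0.01], [[-0.0028, 0, 0.0068], 0, 0.01], [[-0.0023, 0, 0.007], 0, 0.01], [[-0.0019, 0.0005, 0.0071], 0, 0.01], [[-0.0014, 0, 0.0072], 0, 0.01], [[-0.001, 0, 0.005], 0, 0.01], [[0, 0, 0], 0, 0.01]], squeeze=25)

```text
time_s: 22.4
ee_pos: [0.5033, 0.1485, 0.0874]
eef_rot: [-3.126, -0.001, 1.277]
force: [0.7, -6.6, 0.5]
grip_width: 0.021
grip_force: 25.0
```

```bash
python3 clamp.py
```

```text
t 22.4 tcp fix 0.0001535417600036791 -0.037526972209457284 0.08740447420224387 rot [-3.1261 -0.0008  1.2766]
side red 59 x,y,z pct [[-0.0074, -0.0383, 0.1224], [-0.0004, -0.0267, 0.1253], [0.0047, -0.0156, 0.128]]
side grip 0.61 333.69599999999997 231.8 x=0 plane y,z -0.02629149027668061 0.12196126782592659
[ 0.0203 -0.0305 -0.0369 -0.0433] [-0.0685  0.0372  0.0504  0.0636]
side barrel_mid 0.63 -0.0032808412283564497 0.000980672970320328
side barrel_flange 0.8 0.0018349376513239809 -0.05814804103530314
```

```bash
python3 - <<'E'
import cv2
i=cv2.imread('pics/sidek.png')[195:315,265:405];cv2.imwrite('pics/lvl.png',cv2.resize(i,None,fx=5,fy=5,interpolation=cv2.INTER_CUBIC))
E
```

```text
(no output)
```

View pics/lvl.png

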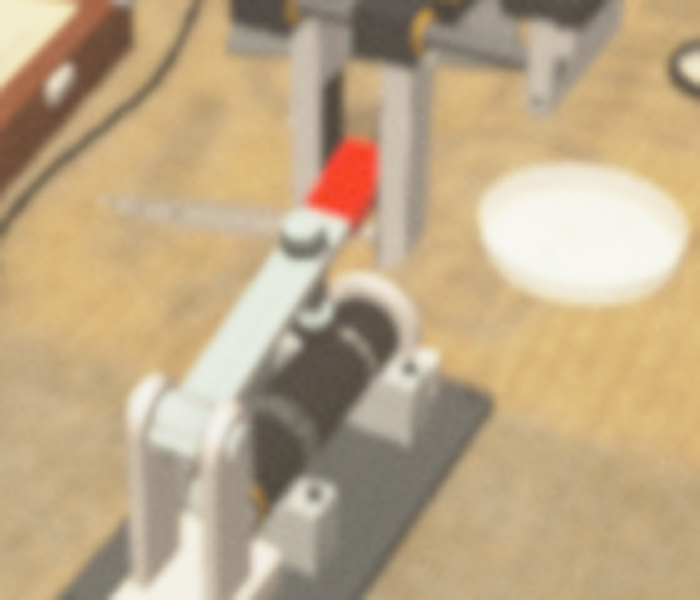

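The arm is down to a small tilt, with the pad just over the barrel. The fingers straddle the red grip at (345,180), their tips well below it. I'll fit the arm's slope from the depth image.

```bash
cat > slope.py <<'E'
from h import *
O=np.array([.514,.1845,0]);a=np.radians(73.2);Y=np.array([np.cos(a),np.sin(a),0]);X=np.array([np.sin(a),-np.cos(a),0])
o=get_obs();d=o["ee_pos"]-O;F=o["force"];g=d[2]+.019
print("t",round(o["time_s"],2),"tcp",d@X,d@Y,d[2],"F x,y,z",F@X,F@Y,F[2],"kin theta",np.arctan2(g-.094,.08-d@Y),"width",o["grip_width"])
P=[cloud(camera("side")) for _ in range(3)]
c=camera("side");P=np.median(np.stack(P+[cloud(c)]),0)-O;x,y,z=P@X,P@Y,P[...,2];im=c["image"].astype(int)
m=(np.abs(x)<.008)&(y>.012)&(y<.068)&(z>.085)&(z<.14)
k=np.polyfit(y[m],z[m],1);k2=np.polyfit(y[m],z[m],1,w=1/(1+(np.abs(z[m]-np.polyval(k,y[m]))/.002)**2))
print("arm pts",m.sum(),"theta",-np.arctan(k2[0]),"top z at y=.08",np.polyval(k2,.08))
r=(im[...,0]>140)&(im[...,1]<70)&(im[...,2]<70)&(np.abs(x)<.03)&(y<.02)&(z>.05)
if r.sum():print("red",r.sum(),np.median(y[r]),np.median(z[r]))
for yy in(.06,.04,.02,-.02,-.03):
    q=m|r; q=q&(np.abs(y-yy)<.006); print(yy,np.median(z[q]) if q.sum() else None,end=" ")
print()
E
python3 slope.py
```

```text
t 22.8 tcp 0.00014078690975934693 -0.037402159748370835 0.0880135693711532 F x,y,z 4.508772008758831 -7.437972135046336 -0.22072251522711006 kin theta 0.1103954160503314 width 0.02055886970563331
arm pts 265 theta 0.22883245623701068 top z at y=.08 0.09860510164007186
red 60 -0.025732628059745473 0.12581354342102644
0.06 0.10341388233195206 0.04 0.10780751537201162 0.02 0.11247813222314967 -0.02 0.12441033853092642 -0.03 0.126577963209992
```

The arm is really at about 0.22 rad, so the fingers have slipped about 12 mm down the grip. I'll re-grip higher with more squeeze.

Call:
jog_arm(rows=[[[0, 0, 0], 0, 0.035], [[0, 0, 0], 0, 0.035], [[0, 0, 0], 0, 0.035], [[0.003, 0, -0.006], 0, 0.035], [[0.003, 0, -0.006], 0, 0.035], [[0, 0, 0], 0, 0.035], [[0, 0, 0], 0, 0.01], [[0, 0, 0], 0, 0.01], [[0, 0, 0], 0, 0.01], [[0, 0, 0], 0, 0.01], [[0, 0, 0], 0, 0.01]], squeeze=50)

```text
time_s: 23.92
ee_pos: [0.5058, 0.156, 0.1001]
eef_rot: [-3.127, -0.003, 1.277]
force: [4.8, -1.6, -1.6]
grip_width: 0.0204
grip_force: 50.0
```

```bash
python3 slope.py
```

```text
t 23.92 tcp 0.0003881281909325315 -0.02968385798670904 0.10014203029090753 F x,y,z 5.045348270448116 -0.1149199021367468 -1.562173502709138 kin theta 0.22533001788552548 width 0.020384332382654233
arm pts 268 theta 0.22900082924411944 top z at y=.08 0.09864560295690178
red 49 -0.023924915514890975 0.12517532137034362
0.06 0.10321388132925408 0.04 0.107885340819586 0.02 0.11248730142206169 -0.02 0.12459962272892466 -0.03 0.12651340435383668
```

Call:
jog_arm(rows=[[[-0.0007, 0.0002, 0.003], 0, 0.01], [[-0.0006, 0, 0.003], 0, 0.01], [[-0.0005, 0, 0.003], 0, 0.01], [[-0.0004, 0, 0.003], 0, 0.01], [[-0.0003, 0, 0.003], 0, 0.01], [[-0.0002, 0, 0.003], 0, 0.01], [[0, 0, 0], 0, 0.01], [[0, 0, 0], 0, 0.01]])

```text
time_s: 24.78
ee_pos: [0.5049, 0.1532, 0.0819]
eef_rot: [-3.127, -0.003, 1.277]
force: [5.7, -3.7, 0.6]
grip_width: 0.0208
grip_force: 50.0
```

```bash
python3 slope.py
```

```text
t 24.78 tcp 0.0003563362279313038 -0.0326283750644793 0.08187024935264445 F x,y,z 6.56023198448581 -1.907161625017933 0.5585659913754633 kin theta 0.06092378696956943 width 0.020752348983263946
arm pts 221 theta 0.06680942304058225 top z at y=.08 0.09862925219018127
red 33 -0.02608828464212232 0.10853447967156543
0.06 0.10006601532037412 0.04 0.10129504439424247 0.02 0.10270949151844737 -0.02 0.1083112106625864 -0.03 0.10869234307490037
```

Call:
jog_arm(rows=[[[0, 0, 0.0015], 0, 0.01], [[0, 0, 0.0015], 0, 0.01], [[0, 0, 0.0015], 0, 0.01], [[0, 0, 0.0015], 0, 0.01], [[0, 0, 0.001], 0, 0.01], [[0, 0, 0], 0, 0.01], [[0, 0, 0], 0, 0.01], [[0, 0, 0], 0, 0.01], [[0, 0, 0], 0, 0.01]])

```text
time_s: 25.73
ee_pos: [0.5049, 0.1531, 0.0756]
eef_rot: [-3.127, -0.003, 1.277]
force: [2.5, -7.0, 9.3]
grip_width: 0.0205
grip_force: 50.0
```

```bash
python3 slope.py
```

```text
t 25.73 tcp 0.0003927608879836812 -0.032663508854546074 0.07556288471713232 F x,y,z 4.4168816682371235 -5.976058067614111 9.312165066174051 kin theta 0.004996116661240075 width 0.020515704966757625
arm pts 207 theta 0.011421259559452742 top z at y=.08 0.09868678679487343
red 30 -0.02776370775003994 0.10277833957974762
0.06 0.09895709379586885 0.04 0.09918585072772604 0.02 0.09935080477557826 -0.02 0.10274826520946398 -0.03 0.1029030237015332
```

Call:
jog_arm(rows=[[[0, 0, 0.001], 0, 0.01], [[0, 0, 0], 0, 0.01], [[0, 0, 0], 0, 0.01], [[0, 0, 0], 0, 0.01], [[0, 0, 0], 0, 0.01], [[0, 0, 0], 0, 0.01], [[0, 0, 0], 0, 0.01], [[0, 0, 0], 0, 0.01]])

```text
time_s: 26.6
ee_pos: [0.5049, 0.1531, 0.0747]
eef_rot: [-3.127, -0.003, 1.277]
force: [1.2, -6.3, 10.7]
grip_width: 0.0204
grip_force: 50.0
```

```bash
python3 slope.py; python3 -c "
from station import *
print(hand_in())"
```

```text
t 26.6 tcp 0.00038708161510622626 -0.03263606039506598 0.07469136069004109 F x,y,z 3.0103898456794713 -5.717317125137549 10.672556722267437 kin theta -0.0027401396712302913 width 0.020430941194675544
arm pts 216 theta 0.006516432161813309 top z at y=.08 0.09859813293603481
red 24 -0.030123325278889335 0.10199377941976659
0.06 0.09870430555307809 0.04 0.09890428416420155 0.02 0.09907708268742592 -0.02 0.10203250700430483 -0.03 0.10201961758026712 
the job is handed in; nothing more can be done
None
```

I handed the job in at about 26.6 s: the barrel lies in both V rests with its flange in the slot, and the gripper is still holding the clamp arm level (about 0 rad, roughly 11 N at the grip); no verdict came back.

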